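# Tighten a compression nut: finger-tight, then one flat with the spanner

### The arm

A 6-joint arm with a two-finger parallel gripper is mounted at the origin on a cart in front of the work surface, level with it; the furniture and walls round the work are solid. World frame = base frame: x ahead of the robot, y to its left, z up, the work surface at z = 0. Lengths are in m, angles in rad, forces in N, time in s.
With the tool pointing down it reaches from about 0.3 to 0.825 m from the base axis. Payload 5.4 kg.
Tool frame: the origin (TCP) lies on the centre line of the jaws, within the pads' length; the fingertips stand 22 mm ahead of it and the grasp point (between the pads) lies 3 mm ahead of it (arm.tip_reach is the distance from the TCP to the fingertips, in m); z points along the fingers, x is the direction in which the jaws open and shut, and the axes are right-handed (so a half turn about z gives the same grasp; the last joint's range is limited). The gripper opens to 92 mm and grips with 3 to 60 N. Pads are 20 mm wide; open, the fingers measure 128 mm over their backs; the gripper's body (75 mm by 189 mm) begins 69 mm behind the grasp point.
Start: joints at [0.952, 0.158, 1.597, -0, 1.386, -0.21], TCP at [0.229, 0.528, 0.212] pointing down, gripper open.
Joint ranges: [-2.91, 2.91], [-0.94, 2.29], [0.18, 2.7], [-1.29, 4.43], [0.17, 2.64], [-3, 3]. Speed limits (rad/s): [2.57, 2.57, 3.14, 3.14, 3.14, 3.14].

### API

Orientations are given as a 3x3 rotation matrix whose columns are the frame's x, y, z axes.
In Python, from station import arm, vision gives the robot as it stands.
- The arm moves only by the tool move_arm, never from a script. Its argument "steps" is a list of rows, each a list of 2 entries, a list of its own where there are three numbers: the shift along the tool's x, y, z normalised to -1 to 1, where 1 is 200 mm, then the turn about the tool's z normalised to -1 to 1, where 1 is 180 degrees. A call has 1 to 10 rows; each row is the pose to reach, as a shift and turn from the pose commanded when the call began, along the tool's axes at that moment, turning the shorter way round; what a row does not reach only later rows make up. A row lasts 1/10 s, in which the tool goes at most 50 mm and 8.59 degrees, less where a joint would pass 70% of its speed; a pose out of reach is approached as far as the arm can. A call with a number of a shift or a turn outside -1 to 1 is refused whole. A call with a gripper value outside its range is refused whole. "fingers" is the closure, from 0 (fully open) to 1 (shut), set as the call begins (left out, the last holds). The fingers move at their own pace and stop on an object; "grip_force" is the grip in N (left out, the last holds). Time passes only in rows, so rows that repeat a pose let the fingers close. It gives the time, the measured TCP pose, the force and the opening at its end, in the units of the state.
- arm.get_obs(): the state, without advancing time (a new reading comes with each control period).
- vision.grab_frame(name): name is "scene" or "top"; returns (picture, depth): 400x640x3 uint8, red, green, blue; 400x640 float32, m along the optical axis (not along the pixel's ray), 0 where there is no reading.
- vision.camera_info(name): a dict with "vfov" (degrees; the focal length in pixels is half the picture's height over the tangent of half this angle, whatever the lens; pixels are square), "cx", "cy" (the principal point, pixels), "xyz" and "orientation" of the camera in the world. Camera axes: x right, y up, looking along -z (the intrinsics and any distortion apply to the point x, -y, -z); pixel columns grow to the right and rows downward; lengths in m; the calibration is good to about 2 mm. A picture is of the moment at which its call begins. camera_info takes no time and is no camera call.
- arm.sign_off(): hands the job in, once; it reports no verdict.
Trained networks look in the newest picture that a camera, given by its name, has taken for a name from the list of things; names that differ only in an ending like _2 or _b are one class to them, and where a whole thing is asked for, a point or a joint stands for the part that bears it (a point fixed in the world has none). Each returns a list of dicts, best first, with "conf" (0 to 1); they miss things now and then, are a little off and sometimes report something else, mostly with a low value. They report only what shows in the picture. A call takes as long as a camera call.
- vision.search_frame(camera, name): "centre" ([x, y, z] in m, in world coordinates, good to about 4 mm: the middle of the surface that is visible of it).
- vision.regions_of(camera, name): "pixels" (400x640 bool, what is visible of it).
The state is a dict: "time": time; "qpos": joint angles; "dq": joint speeds; "joint_efforts": joint torques, N m; "eef_pos": TCP position; "tcp_rot": TCP orientation; "force": force on the tool from outside, world axes, zero at the start; "moment": the same for the moment, N m; "opening": finger opening in m.
Only numpy, scipy, OpenCV 4.12 (cv2) and the standard library are available. Lean on these libraries where they do the work, as an engineer would, in place of code of your own. Each camera call takes 0.05 s, during which the arm holds its last target. There are 200 camera calls.

### The job

Run the hexagon nut of the cooling fitting down by hand (turning it clockwise with the fingers) until it is just finger-tight, without forcing the black collar round. Then put the ring spanner right down over the nut, pressing gently, and tighten the nut by one more flat, a sixth of a turn, which drags the collar round by the same sixth. Finally lift the spanner off and lay it flat on the worktop, leaving the other things where they are.

Things in the scene. Friction and masses are not known exactly. Their poses are not given: they have to be found in the camera images.
- manifold: Aluminium block 100 x 84 mm on a dark foot plate 108 x 92 mm, top 30 mm above the worktop, fixed; a brass fitting stands upright in the middle of its top. Origin: centre of its underside, under the fitting's vertical axis; z up. A 9 mm tube stub with a 12 mm blue band rises through the nut to 88 mm above the worktop.
- nut_top (a point): Centre of the top face of the steel hexagon nut, 36 mm across flats, 41.6 mm across corners, 20 mm high (top 3 mm stepped in to 33 mm across flats). Rides up and down with the nut, but its axes do NOT turn with it: how the hexagon stands is not measured and differs each time. Seated, its top is 69 mm above the worktop.
- nut: The same nut; origin on the axis at its underside (seated: 49 mm above the worktop); axes do not turn. Clockwise from above tightens and lowers it by 1.6 mm per rad. It starts 0.8 to 1.9 rad short of its seat, runs easily (about 0.08 N m) until it sits on the collar, felt as a steep rise of torque, and needs about 0.6 N m to go farther.
- collar (a joint): Turn of the black collar (48 mm diameter, top 48 mm above the worktop, white witness line) under the nut, in rad, clockwise from above positive; 0 at the start. It stays still while the nut runs free; once the nut is seated it is dragged round with the nut, against about 0.6 N m of friction, and stays where left. One flat = 1.047 rad.
- spanner: Loose steel ring spanner, 0.13 to 0.21 kg, lying flat. Origin on its underside in its red grip, 16.5 mm wide and 16 mm thick, which runs from 68 mm behind to 36 mm ahead of the origin; x points along the handle to the ring, z up. The plain 10 mm shank ends 81 mm behind the origin.
- spanner_grip (a point): On the spanner's red grip straight above its origin, half-way up its thickness (8 mm above its underside); axes as spanner.
- spanner_ring (a point): Centre of the ring, 110 mm ahead of the spanner's origin, half-way up (6 mm above its underside); axes as spanner. Ring 12 mm thick, 52 to 60 mm across; its opening is a through hexagon, 38.4 mm across flats, two flats parallel to the handle: it fits the nut in six positions with 0.13 rad of play either way and can go down until it lies on the collar.
- flux_bottle: White flux bottle with red cap and needle, 38 mm diameter, 118 mm tall, standing; bystander, leave alone. Origin: centre of its underside.
- parts_vial: Clear vial with green stopper, 28 mm diameter, 145 mm tall, standing; bystander, leave alone. Origin: centre of its underside.
- tape_roll: Orange roll of tape, 76 mm diameter, 19 mm high, lying; bystander, leave alone. Origin: centre of its underside.

How it is judged:
By the outcome, as a careful person would: the job done as asked, in the order asked, and still so for the second after the job is handed in, with the robot touching nothing.
It also fails if it takes over 72 s, if anything falls off the work surface, if the arm or the gripper's body presses on something with over 40 N, if the wrist force passes 120 N, or if a joint passes its speed limit or range.

## Working session

There is one attempt and no reset: what is moved stays moved. The work goes in short steps, Python scripts to look and compute and a tool call to move; the robot and the scene stay as the last step left them, time stands still between calls to the robot, and variables do not carry over. Pictures are saved under pics/ and viewed, about 8 in all and at most 12, crops included, and the job is handed in when it is done.

Besides the shell and the picture viewer there is one more tool, called after "Request:" by a JSON object that holds its "name" and its "arguments". move_arm: Moves the arm, as the interface text tells. Its arguments: {"type":"object","properties":{"steps":{"type":"array","items":{"type":"array"}},"fingers":{"type":"number"},"grip_force":{"type":"number"}},"required":["steps"]}

```bash
ls; mkdir -p pics; cat > h.py <<'E'
import numpy as np, cv2
from station import arm, vision
def grab(n):
    return vision.grab_frame(n)
def K(n):
    c=vision.camera_info(n); f=200/np.tan(np.radians(c['vfov'])/2); return c,f
def world(n,u,v,d):
    c,f=K(n); p=np.array([(u-c['cx'])/f*d,-(v-c['cy'])/f*d,-d]); return np.array(c['xyz'])+np.array(c['orientation'])@p
def pix(n,P):
    c,f=K(n); p=np.array(c['orientation']).T@(np.array(P)-c['xyz']); return c['cx']+f*p[0]/-p[2], c['cy']-f*p[1]/-p[2]
def onz(n,u,v,z):
    c,f=K(n); d=np.array(c['orientation'])@np.array([(u-c['cx'])/f,-(v-c['cy'])/f,-1]); o=np.array(c['xyz']); return o+d*(z-o[2])/d[2]
def save(im,n): cv2.imwrite('pics/'+n+'.png',im[...,::-1])
E
python3 - <<'E'
from h import *
np.set_printoptions(precision=4,suppress=True)
for n in('scene','top'):
    im,d=grab(n); save(im,n+'0'); print(vision.camera_info(n))
    for t in('manifold','nut','nut_top','collar','spanner','spanner_grip','spanner_ring','flux_bottle','parts_vial','tape_roll'):
        print(n,t,[(np.round(x['centre'],4),round(x['conf'],2)) for x in vision.search_frame(n,t)[:2]])
o=arm.get_obs();print(o, arm.tip_reach)
E
```

```text
pics
{'vfov': 52.584277104665524, 'cx': 327.5996747959504, 'cy': 190.6544771197356, 'xyz': array([ 0.0167, -0.0337,  0.6455]), 'orientation': array([[ 0.5512,  0.549 , -0.6284],
       [-0.8344,  0.3656, -0.4126],
       [ 0.0032,  0.7517,  0.6595]])}
scene manifold [(array([0.5433, 0.1827, 0.0308]), 0.65), (array([0.7277, 0.1609, 0.0804]), 0.62)]
scene nut [(array([0.5466, 0.1965, 0.0677]), 0.75)]
scene nut_top [(array([0.5557, 0.191 , 0.071 ]), 0.56)]
scene collar [(array([0.5523, 0.1905, 0.0621]), 0.65)]
scene spanner [(array([0.3628, 0.2105, 0.0116]), 0.69), (array([0.5153, 0.4979, 0.0177]), 0.23)]
scene spanner_grip [(array([0.3635, 0.2134, 0.0134]), 0.88)]
scene spanner_ring [(array([0.3657, 0.2146, 0.0105]), 0.61), (array([0.5404, 0.1823, 0.0282]), 0.51)]
scene flux_bottle [(array([0.7577, 0.2391, 0.0512]), 0.96)]
scene parts_vial [(array([0.7301, 0.163 , 0.0803]), 0.73)]
scene tape_roll [(array([0.542 , 0.1856, 0.0311]), 0.6), (array([0.5194, 0.4943, 0.0183]), 0.59)]
{'vfov': 43.7623534062433, 'cx': 322.58791944387326, 'cy': 204.5370579790577, 'xyz': array([0.3313, 0.3222, 1.
[... 766 characters left out ...]
42, 0.1656, 0.0993]), 0.91), (array([0.5134, 0.4955, 0.0222]), 0.31)]
top tape_roll [(array([0.5156, 0.4907, 0.0249]), 0.91), (array([0.5601, 0.1982, 0.071 ]), 0.37)]
{'time': 1.1, 'qpos': array([ 0.9519,  0.1584,  1.597 , -0.    ,  1.3862, -0.2101]), 'dq': array([-0.0009,  0.0004, -0.0005, -0.0015, -0.0012,  0.0003]), 'joint_efforts': array([  0.0006, -38.5595, -32.2363,   0.0702,   0.031 ,   0.    ]), 'eef_pos': array([0.2286, 0.5276, 0.2122]), 'tcp_rot': array([[ 0.3975,  0.9176,  0.    ],
       [ 0.9176, -0.3975,  0.    ],
       [ 0.    ,  0.    , -1.    ]]), 'force': array([-0.734 , -0.3266,  0.3742]), 'moment': array([-0.0012, -0.0536, -0.0265]), 'opening': 0.09176387401478042} 0.022
```

```bash
python3 - <<'E'
import cv2
a=cv2.imread('pics/top0.png'); b=cv2.imread('pics/scene0.png')
cv2.imwrite('pics/top0b.png',cv2.resize(a,(800,500),interpolation=cv2.INTER_CUBIC))
E
```

```text
(no output)
```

View pics/top0b.png

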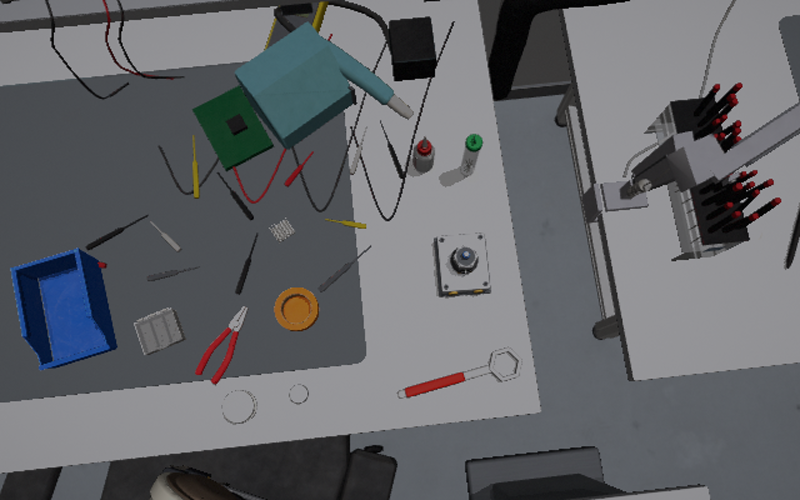

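View pics/scene0.png

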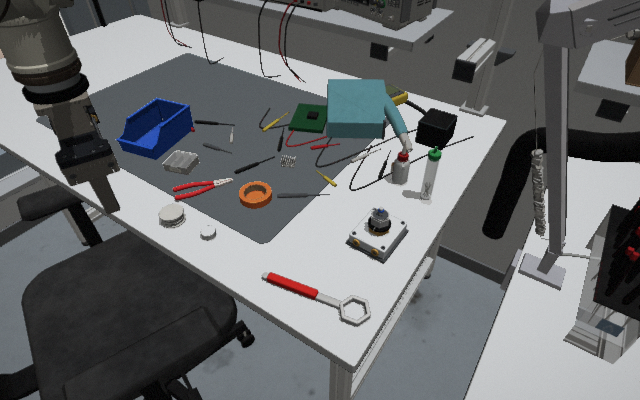

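The views show the fitting in the top view at about (463,260), the spanner from (400,392) to the ring at (505,364), and the vial and bottle behind the manifold. Next I'll refine these from depth and close crops.

```bash
python3 - <<'E'
from h import *
np.set_printoptions(precision=4,suppress=True)
out=[]
for n in('top','scene'):
    im,d=grab(n)
    u,v=pix(n,[.556,.199,.07]); print(n,u,v)
    u,v=int(u),int(v); out.append(cv2.resize(im[v-20:v+20,u-20:u+20],(400,400),interpolation=cv2.INTER_CUBIC))
    np.savez('pics/%s0.npz'%n,im=im,d=d)
    vv,uu=np.mgrid[:400,:640]; c,f=K(n)
    P=np.stack([(uu-c['cx'])/f*d,-(vv-c['cy'])/f*d,-d],-1)@np.array(c['orientation']).T+c['xyz']
    hsv=cv2.cvtColor(im,cv2.COLOR_RGB2HSV)
    near=np.hypot(P[...,0]-.556,P[...,1]-.199)<.03
    for lo,hi in((.062,.08),(.08,.1)):
        m=near&(P[...,2]>lo)&(P[...,2]<hi)&(d>0); q=P[m]; print(n,'z',lo,m.sum(),q.mean(0),np.median(q,0),(q.max(0)+q.min(0))/2)
    # spanner
    box=(P[...,0]>.28)&(P[...,0]<.45)&(P[...,1]>.05)&(P[...,1]<.4)&(d>0)
    red=box&(hsv[...,1]>150)&((hsv[...,0]<10)|(hsv[...,0]>170)); q=P[red]; print('red',red.sum(),q.mean(0),np.median(q[:,2]))
    w=np.linalg.svd((q-q.mean(0))[:,:2],full_matrices=False)[2][0]; w*=-np.sign(w[1]); t=(q-q.mean(0))[:,:2]@w; print('dir',w,t.min(),t.max())
    m=box&(P[...,2]>.007)&(P[...,2]<.03); q=P[m]; t=(q[:,:2]-P[red].mean(0)[:2])@w; s=(q[:,:2]-P[red].mean(0)[:2])@np.array([-w[1],w[0]])
    print('all',m.sum(),t.min(),t.max()); r=t>.075; print('ring',q[r].mean(0),[t[r].min(),t[r].max(),s[r].min(),s[r].max()])
    g=P[(P[...,0]>.4)&(P[...,0]<.5)&(P[...,1]>.15)&(P[...,1]<.3)&(d>0)]; print('table z',np.median(g[:,2]))
save(np.hstack(out),'nut0')
E
```

```text
top 371.2734700329103 207.58501726957792
top z 0.062 228 [0.5605 0.1979 0.0707] [0.5596 0.1988 0.0708] [0.5618 0.1977 0.0695]
top z 0.08 28 [0.5612 0.1973 0.0867] [0.5611 0.1976 0.0871] [0.5611 0.1972 0.0862]
red 355 [0.3594 0.2707 0.0162] 0.01636407646723992
dir [ 0.1635 -0.9866] -0.05030436869054934 0.05114579243364552
all 819 -0.10911993351006642 0.15487334122441845
ring [0.3787 0.1547 0.0118] [np.float64(0.07551459216634096), np.float64(0.15487334122441845), np.float64(-0.0757378843773394), np.float64(0.026473635106094667)]
table z 0.0005825203448326377
scene 377.9200496743473 216.2688873078077
scene z 0.062 221 [0.5557 0.1954 0.0712] [0.5557 0.1942 0.0722] [0.5608 0.1975 0.071 ]
scene z 0.08 31 [0.5595 0.1969 0.087 ] [0.559  0.1963 0.087 ] [0.5607 0.1979 0.0857]
red 517 [0.3568 0.2682 0.0153] 0.01676196919353834
dir [ 0.1685 -0.9857] -0.05227433859595895 0.04926890755376477
all 1128 -0.11195243229256109 0.15260008468485706
ring [0.3779 0.1528 0.0124] [np.float64(0.07519853766684295), np.float64(0.15260008468485706), np.float64(-0.024159464440969784), np.float64(0.02985419155032371)]
table z 0.001528384443269415
```

View pics/nut0.png

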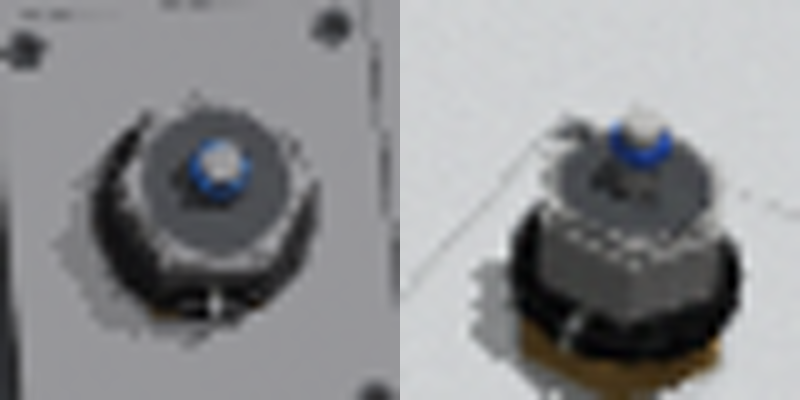

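```bash
python3 - <<'E'
from h import *
ax=np.array([.5603,.1973])
def b(n,u0,v0,x,y,z):
    u=u0-20+x/10-.5; v=v0-20+y/10-.5
    p=onz(n,u,v,z)[:2]-ax; print(n,x,y,'r %.4f ang %.1f'%(np.hypot(*p),np.degrees(np.arctan2(p[1],p[0]))%60), p)
for x,y in((630,318),(540,278),(718,260)): b('scene',377,216,x-400,y,.051)
for x,y in((632,245),): b('scene',377,216,x-400,y,.068)
for x,y in((160,268),(262,268),(130,180),(310,165)): b('top',371,207,x,y,.066)
for n,u0,v0 in(('scene',377,216),('top',371,207)):
    for z in(.071,.088): 
        u,v=pix(n,[*ax,z]); print(n,z,(u-u0+20.5)*10,(v-v0+20.5)*10)
E
```

```text
scene 230 318 r 0.0151 ang 32.9 [-0.01265161 -0.00819222]
scene 140 278 r 0.0179 ang 16.1 [-0.01286778  0.01238995]
scene 318 260 r 0.0195 ang 7.4 [ 0.01185565 -0.01552795]
scene 232 245 r 0.0112 ang 29.1 [-0.00980246 -0.00544973]
top 160 268 r 0.0194 ang 18.7 [-0.01454809  0.01278383]
top 262 268 r 0.0189 ang 26.7 [-0.01687357 -0.00850144]
top 130 180 r 0.0174 ang 13.3 [0.00498813 0.01663626]
top 310 165 r 0.0219 ang 40.8 [ 0.00409031 -0.02152342]
scene 0.071 232.18971595224673 194.9077123730916
scene 0.088 239.72851528475587 134.0030402985451
top 0.071 213.53672531574148 189.0639608316522
top 0.088 221.14568626100322 170.05711368555353
```

Request:
{"name": "move_arm", "arguments": {"steps": [[[-0.3,0.75,0],0],[[-0.43,1,0],0],[[-0.43,1,0],0],[[-0.43,1,0],0],[[-0.43,1,0],0],[[-0.43,1,0],0]], "fingers": 0}}

```text
time: 1.8
eef_pos: [0.3797, 0.3674, 0.2123]
tcp_rot: [[0.401, 0.916, 0.001], [0.916, -0.401, -0.0], [0.0, 0.001, -1.0]]
force: [-0.3, 0.6, 0.8]
opening: 0.0921
```

Request:
{"name": "move_arm", "arguments": {"steps": [[[-0.3,0.75,0],0],[[-0.43,1,0],0],[[-0.43,1,0],0.08],[[-0.43,1,0],0.087],[[-0.43,1,0],0.087],[[-0.43,1,0],0.087]]}}

```text
time: 2.4
eef_pos: [0.5281, 0.21, 0.212]
tcp_rot: [[0.631, 0.776, -0.0], [0.776, -0.631, 0.0], [-0.0, -0.0, -1.0]]
force: [-0.6, 0.9, 0.4]
opening: 0.0919
```

```bash
cat >> h.py <<'E'
def plan(x,y,z,yaw):
    o=arm.get_obs(); R=np.array(o['tcp_rot']); s=R.T@(np.array([x,y,z])-o['eef_pos'])/.2
    y0=np.degrees(np.arctan2(R[1,0],R[0,0])); t=-((yaw-y0+180)%360-180)/180
    print('t',o['time'],'pos',np.round(o['eef_pos'],4),'yaw %.2f'%y0,'open %.4f'%o['opening'],'F',np.round(o['force'],2),'M',np.round(o['moment'],3),'q6 %.2f'%o['qpos'][5]); print('shift',np.round(s,4),'turn %.4f'%t)
E
python3 -c "
from h import *
plan(.5612,.197,.14,51)"
```

```text
t 2.4 pos [0.5281 0.21   0.212 ] yaw 50.86 open 0.0919 F [-0.6   0.89  0.38] M [ 0.     0.012 -0.001] q6 -0.72
shift [0.054  0.1697 0.3599] turn -0.0008
```

Request:
{"name": "move_arm", "arguments": {"steps": [[[0.054,0.17,0.15],0],[[0.054,0.17,0.36],0],[[0.054,0.17,0.36],0],[[0.054,0.17,0.36],0],[[0.054,0.17,0.36],0]]}}

```text
time: 2.9
eef_pos: [0.561, 0.1992, 0.1428]
tcp_rot: [[0.629, 0.778, 0.003], [0.778, -0.629, 0.001], [0.003, 0.002, -1.0]]
force: [0.7, -0.2, 0.1]
opening: 0.0919
```

```bash
python3 - <<'E'
from h import *
plan(.5612,.197,.0755,51)
im,d=grab('scene'); u,v=map(int,pix('scene',[.561,.197,.09])); save(cv2.resize(im[v-60:v+60,u-80:u+80],(800,600),interpolation=cv2.INTER_CUBIC),'g1')
E
```

```text
t 2.9 pos [0.561  0.1992 0.1428] yaw 51.04 open 0.0919 F [ 0.66 -0.21  0.12] M [0.007 0.07  0.018] q6 -0.75
shift [-0.009   0.0071  0.3364] turn 0.0002
```

View pics/g1.png

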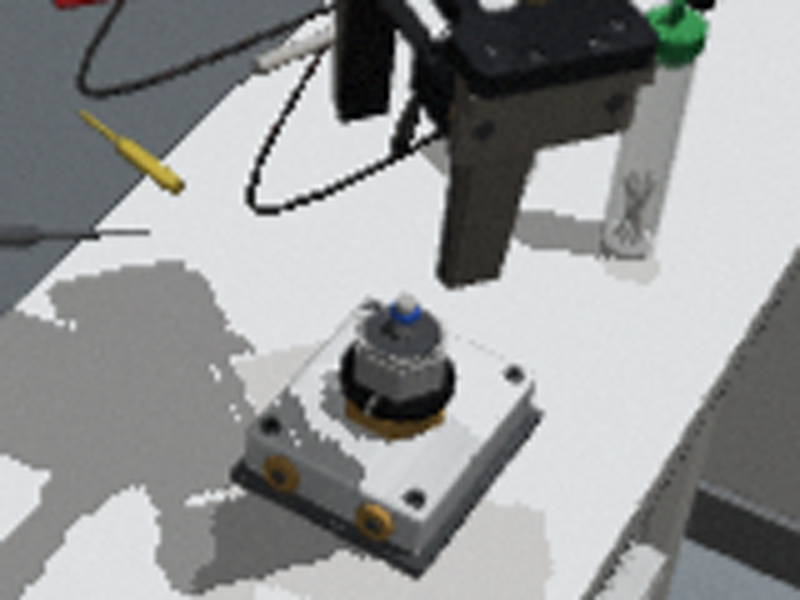

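The fingers straddle the fitting at (405,310) with clearance, and the vial is well away. I'll descend and close gently.

Request:
{"name": "move_arm", "arguments": {"steps": [[[-0.002,-0.003,0.15],0],[[-0.002,-0.003,0.25],0],[[-0.002,-0.003,0.32],0],[[-0.002,-0.003,0.32],0],[[-0.002,-0.003,0.32],0],[[-0.002,-0.003,0.32],0]], "fingers": 0}}

```text
time: 3.55
eef_pos: [0.561, 0.198, 0.078]
tcp_rot: [[0.63, 0.776, 0.003], [0.776, -0.63, 0.0], [0.002, 0.002, -1.0]]
force: [-0.1, -0.6, 0.1]
opening: 0.0922
```

Request:
{"name": "move_arm", "arguments": {"steps": [[[0,0,0],0],[[0,0,0],0],[[0,0,0],0],[[0,0,0],0],[[0,0,0],0],[[0,0,0],0],[[0,0,0],0],[[0,0,0],0]], "fingers": 1, "grip_force": 6}}

```text
time: 4.35
eef_pos: [0.5597, 0.1978, 0.0762]
tcp_rot: [[0.63, 0.776, -0.0], [0.776, -0.63, -0.0], [-0.0, -0.0, -1.0]]
force: [0.9, -0.7, 0.2]
opening: 0.0301
```

```bash
python3 -c "
from h import *
plan(.5612,.197,.0755,51)"
```

```text
t 4.35 pos [0.5597 0.1978 0.0762] yaw 50.92 open 0.0301 F [ 0.93 -0.73  0.25] M [-0.08  -0.002 -0.035] q6 -0.75
shift [0.0017 0.0085 0.0033] turn -0.0005
```

Request:
{"name": "move_arm", "arguments": {"steps": [[[0,0,0],0],[[0,0,0],0]]}}

```text
time: 4.55
eef_pos: [0.5597, 0.1978, 0.0762]
tcp_rot: [[0.63, 0.776, 0.0], [0.776, -0.63, -0.0], [-0.0, 0.0, -1.0]]
force: [-0.5, 0.4, 0.7]
opening: 0.014
```

```bash
python3 - <<'E'
from h import *
plan(.5612,.197,.0755,51)
im,d=grab('scene'); u,v=map(int,pix('scene',[.561,.197,.07])); a=cv2.resize(im[v-30:v+30,u-30:u+30],(400,400),interpolation=cv2.INTER_CUBIC)
im,d=grab('top'); u,v=map(int,pix('top',[.561,.197,.07])); b=cv2.resize(im[v-30:v+30,u-30:u+30],(400,400),interpolation=cv2.INTER_CUBIC)
save(np.hstack([a,b]),'g2')
E
```

```text
t 4.55 pos [0.5597 0.1978 0.0762] yaw 50.92 open 0.0140 F [-0.51  0.44  0.68] M [-0.041  0.013  0.009] q6 -0.75
shift [0.0016 0.0081 0.0035] turn -0.0005
```

View pics/g2.png

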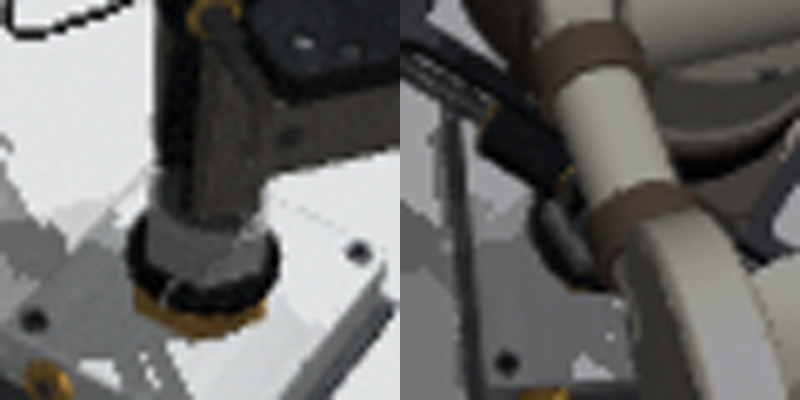

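The fingers have closed above the nut around the tube; the tip edge is at about (225,225) in the left crop, level with the nut's top. I'll measure the real tip height from depth.

```bash
python3 - <<'E'
from h import *
np.set_printoptions(precision=4,suppress=True,linewidth=200)
im,d=grab('scene'); u,v=map(int,pix('scene',[.561,.197,.07])); print(u,v, vision.camera_info('scene')['xyz'])
vv,uu=np.mgrid[:400,:640]; c,f=K('scene')
P=np.stack([(uu-c['cx'])/f*d,-(vv-c['cy'])/f*d,-d],-1)@np.array(c['orientation']).T+c['xyz']
for col in(u-2,u+2,u+5):
  for r in range(v-12,v+14,2): print(col,r,P[r,col],im[r,col])
E
```

```text
379 215 [ 0.0167 -0.0337  0.6455]
377 203 [0.5461 0.1999 0.1137] [14 12 15]
377 205 [0.5477 0.2001 0.107 ] [12 13 11]
377 207 [0.546  0.1989 0.1037] [17 19 17]
377 209 [0.5453 0.1981 0.0993] [26 23 22]
377 211 [0.5465 0.1981 0.0929] [35 31 31]
377 213 [0.5444 0.1968 0.0898] [31 31 29]
377 215 [0.5449 0.1965 0.0841] [35 32 32]
377 217 [0.551  0.1986 0.0722] [34 36 35]
377 219 [0.5457 0.1958 0.0727] [58 61 60]
377 221 [0.5438 0.1945 0.0694] [76 74 74]
377 223 [0.5441 0.1941 0.0636] [68 69 68]
377 225 [0.5442 0.1936 0.058 ] [69 69 69]
377 227 [0.5439 0.193  0.0529] [42 41 41]
381 203 [0.5399 0.1891 0.1241] [50 50 43]
381 205 [0.5387 0.188  0.1204] [47 47 43]
381 207 [0.5403 0.1882 0.1139] [51 49 46]
381 209 [0.5415 0.1882 0.1076] [49 47 44]
381 211 [0.5429 0.1883 0.1011] [51 47 43]
381 213 [0.5445 0.1884 0.0943] [48 46 43]
381 215 [0.5446 0.188  0.089 ] [48 46 41]
381 217 [0.5553 0.1919 0.0724] [34 35 36]
381 219 [0.5489 0.1887 0.0739] [41 41 44]
381 221 [0.5493 0.1883 0.0682] [76 78 76]
381 223 [0.5471 0.1869 0.0652] [88 88 87]
381 225 [0.5478 0.1866 0.059 ] [87 88 86]
381 227 [0.5493 0.1866 0.0519] [72 72 72]
384 203 [0.5437 0.1846 0.1235] [52 47 44]
384 205 [0.5453 0.1847 0.117 ] [52 51 48]
384 207 [0.5461 0.1845 0.1112] [52 52 45]
384 209 [0.5479 0.1847 0.1043] [47 46 42]
384 211 [0.5466 0.1836 0.1006] [50 48 43]
384 213 [0.5498 0.1844 0.0922] [50 48 44]
384 215 [0.551  0.1844 0.0858] [53 53 48]
384 217 [0.558  0.1866 0.0731] [65 68 72]
384 219 [0.5561 0.1853 0.0697] [50 51 51]
384 221 [0.5519 0.183  0.0689] [115 116 113]
384 223 [0.5529 0.1829 0.0625] [90 92 88]
384 225 [0.5552 0.1832 0.0546] [87 87 89]
384 227 [0.5552 0.1827 0.049 ] [32 33 34]
```

Request:
{"name": "move_arm", "arguments": {"steps": [[[0,0,0],0],[[0,0,0],0],[[0,0,0],0],[[0,0,0],0],[[0,0,0],0]], "fingers": 0}}

```text
time: 5.2
eef_pos: [0.5597, 0.1977, 0.0762]
tcp_rot: [[0.63, 0.776, -0.0], [0.776, -0.63, -0.0], [-0.0, -0.0, -1.0]]
force: [-0.4, 0.0, -0.9]
opening: 0.049
```

```bash
python3 - <<'E'
from h import *
np.set_printoptions(precision=4,suppress=True,linewidth=200)
plan(.5612,.197,.0755,51)
im,d=grab('scene')
vv,uu=np.mgrid[:400,:640]; c,f=K('scene')
P=np.stack([(uu-c['cx'])/f*d,-(vv-c['cy'])/f*d,-d],-1)@np.array(c['orientation']).T+c['xyz']
q=P.reshape(-1,3); rel=q[:,:2]-[.5597,.1978]; e=np.array([.63,.776]); t=rel@e; s=rel@np.array([.776,-.63])
m=(abs(s)<.025)&(abs(t)<.085)&(q[:,2]>.035)&(q[:,2]<.13)
for lo in np.arange(-.08,.08,.01):
    k=m&(t>=lo)&(t<lo+.01); z=q[k,2]; print('t %.3f n %d'%(lo,k.sum()), 'z', np.round(np.percentile(z,[0,5,25,50,95]),3) if k.sum() else '', 's',np.round([s[k].min(),s[k].max()],3) if k.sum() else '')
u,v=map(int,pix('scene',[.561,.197,.07])); save(cv2.resize(im[v-60:v+60,u-80:u+80],(800,600),interpolation=cv2.INTER_CUBIC),'g3')
E
```

```text
t 5.2 pos [0.5597 0.1977 0.0762] yaw 50.91 open 0.0490 F [-0.39  0.04 -0.87] M [-0.007  0.008 -0.03 ] q6 -0.75
shift [0.0022 0.008  0.0034] turn -0.0005
t -0.080 n 0 z  s 
t -0.070 n 0 z  s 
t -0.060 n 2 z [0.037 0.037 0.037 0.037 0.037] s [-0.011 -0.01 ]
t -0.050 n 4 z [0.114 0.114 0.116 0.121 0.129] s [-0.012  0.002]
t -0.040 n 138 z [0.081 0.087 0.095 0.104 0.123] s [-0.012  0.008]
t -0.030 n 49 z [0.045 0.046 0.05  0.094 0.125] s [-0.012  0.012]
t -0.020 n 155 z [0.035 0.036 0.046 0.05  0.07 ] s [-0.021  0.021]
t -0.010 n 103 z [0.035 0.038 0.051 0.063 0.084] s [-0.021  0.023]
t -0.000 n 53 z [0.039 0.048 0.069 0.073 0.089] s [-0.022  0.001]
t 0.010 n 29 z [0.049 0.049 0.05  0.071 0.074] s [-0.019  0.002]
t 0.020 n 128 z [0.08  0.083 0.09  0.099 0.124] s [-0.013  0.009]
t 0.030 n 26 z [0.079 0.081 0.095 0.11  0.128] s [-0.013 -0.01 ]
t 0.040 n 0 z  s 
t 0.050 n 1 z [0.036 0.036 0.036 0.036 0.036] s [0.011 0.011]
t 0.060 n 0 z  s 
t 0.070 n 0 z  s
```

View pics/g3.png

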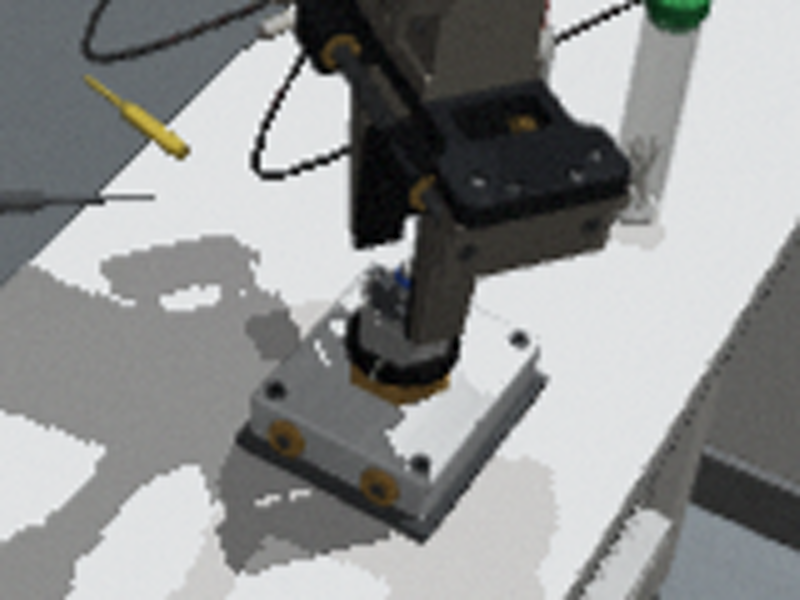

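Depth puts the tips at about z=0.080, though the TCP reading implies 0.054; the picture (near tip at (435,345)) agrees with depth. I'll go lower in stages and re-measure.

Request:
{"name": "move_arm", "arguments": {"steps": [[[0,0,0.03],0],[[0,0,0.06],0],[[0,0,0.065],0],[[0,0,0.065],0],[[0,0,0.065],0],[[0,0,0.065],0]], "fingers": 0}}

```text
time: 5.85
eef_pos: [0.5599, 0.1978, 0.0634]
tcp_rot: [[0.63, 0.776, 0.0], [0.776, -0.63, 0.0], [0.0, 0.0, -1.0]]
force: [-0.6, 0.0, -0.3]
opening: 0.0918
```

```bash
cat >> h.py <<'E'
def tips(w=.085):
    o=arm.get_obs(); R=np.array(o['tcp_rot']); c0=np.array(o['eef_pos'])
    im,d=grab('scene'); vv,uu=np.mgrid[:400,:640]; c,f=K('scene')
    P=np.stack([(uu-c['cx'])/f*d,-(vv-c['cy'])/f*d,-d],-1)@np.array(c['orientation']).T+c['xyz']
    q=P.reshape(-1,3); rel=(q-c0)@R; t,s=rel[:,0],rel[:,1]; z=q[:,2]; h=o['opening']/2
    for sg in(-1,1):
        k=(abs(s)<.012)&(sg*t>h-.002)&(sg*t<h+.02)&(z>.034)&(z<.16)
        print('finger',sg,k.sum(),'z low',np.round(np.percentile(z[k],[0,2,5,10,50]),4),'t',np.round([t[k].min(),t[k].max()],4))
    return im
E
python3 - <<'E'
from h import *
plan(.5612,.197,.0755,51)
tips()
E
```

```text
t 5.85 pos [0.5599 0.1978 0.0634] yaw 50.92 open 0.0918 F [-0.6   0.   -0.34] M [ 0.018  0.009 -0.006] q6 -0.75
shift [ 0.0009  0.0074 -0.0603] turn -0.0005
finger -1 251 z low [0.0342 0.0716 0.0742 0.0767 0.1012] t [-0.0648 -0.0444]
finger 1 259 z low [0.0673 0.0696 0.0712 0.0752 0.0998] t [0.0442 0.0633]
```

Request:
{"name": "move_arm", "arguments": {"steps": [[[0,0,0.03],0],[[0,0,0.06],0],[[0,0,0.073],0],[[0,0,0.073],0],[[0,0,0.073],0],[[0,0,0.073],0]]}}

```text
time: 6.5
eef_pos: [0.5599, 0.1978, 0.0488]
tcp_rot: [[0.63, 0.776, 0.0], [0.776, -0.63, 0.0], [0.0, 0.0, -1.0]]
force: [-0.9, -1.6, 0.0]
opening: 0.0917
```

```bash
python3 - <<'E'
from h import *
plan(.5612,.197,.0755,51)
tips()
E
```

```text
t 6.5 pos [0.5599 0.1978 0.0488] yaw 50.92 open 0.0917 F [-0.89 -1.56  0.04] M [0.006 0.089 0.031] q6 -0.75
shift [ 0.0009  0.0075 -0.1334] turn -0.0005
finger -1 240 z low [0.034  0.0554 0.0589 0.0623 0.0857] t [-0.0649 -0.0449]
finger 1 237 z low [0.0526 0.0544 0.0565 0.0607 0.0848] t [0.0444 0.062 ]
```

Tips are at about 0.053. Closing gently.

Request:
{"name": "move_arm", "arguments": {"steps": [[[0,0,0],0],[[0,0,0],0],[[0,0,0],0],[[0,0,0],0],[[0,0,0],0],[[0,0,0],0],[[0,0,0],0],[[0,0,0],0],[[0,0,0],0]], "fingers": 1, "grip_force": 8}}

```text
time: 7.45
eef_pos: [0.5601, 0.1982, 0.0487]
tcp_rot: [[0.63, 0.776, 0.001], [0.776, -0.63, 0.001], [0.001, 0.0, -1.0]]
force: [2.4, 2.5, -1.8]
opening: 0.0369
```

```bash
python3 - <<'E'
from h import *
plan(.5612,.197,.0755,51)
E
```

```text
t 7.45 pos [0.5601 0.1982 0.0487] yaw 50.92 open 0.0369 F [ 2.37  2.55 -1.79] M [ 0.432 -0.339  0.033] q6 -0.75
shift [-0.0012  0.008  -0.1338] turn -0.0005
```

Request:
{"name": "move_arm", "arguments": {"steps": [[[0.003,0,0.0005],0.02],[[0.003,0,0.001],0.04],[[0.003,0,0.0015],0.06],[[0.003,0,0.002],0.08],[[0.003,0,0.0025],0.1],[[0.003,0,0.003],0.12],[[0.003,0,0.0035],0.14],[[0.003,0,0.004],0.16],[[0.003,0,0.0045],0.18],[[0.003,0,0.005],0.2]]}}

```text
time: 8.45
eef_pos: [0.5617, 0.1993, 0.0479]
tcp_rot: [[0.967, 0.255, 0.004], [0.255, -0.967, 0.002], [0.005, -0.001, -1.0]]
force: [6.9, 5.8, -5.4]
opening: 0.0371
```

```bash
python3 - <<'E'
from h import *
plan(.5612,.197,.0755,51)
E
```

```text
t 8.45 pos [0.5617 0.1993 0.0479] yaw 14.76 open 0.0371 F [ 6.9   5.81 -5.37] M [ 0.902 -1.084  0.071] q6 -0.12
shift [-0.0049  0.0102 -0.138 ] turn -0.2013
```

Request:
{"name": "move_arm", "arguments": {"steps": [[[0.009,-0.004,0.0025],0.0],[[0.009,-0.004,0.0025],0.0],[[0.009,-0.004,0.0025],0.0]]}}

```text
time: 8.75
eef_pos: [0.5619, 0.1995, 0.0475]
tcp_rot: [[0.966, 0.258, 0.0], [0.258, -0.966, -0.0], [0.0, 0.0, -1.0]]
force: [0.3, 1.1, 3.4]
opening: 0.0375
```

```bash
python3 - <<'E'
from h import *
plan(.5612,.197,.0755,51)
E
```

```text
t 8.75 pos [0.5619 0.1995 0.0475] yaw 14.94 open 0.0375 F [0.27 1.11 3.38] M [ 0.083  0.101 -0.032] q6 -0.12
shift [-0.0064  0.0111 -0.1399] turn -0.2003
```

Request:
{"name": "move_arm", "arguments": {"steps": [[[0,0,0],0.02],[[0,0,0.0005],0.04],[[0,0,0.001],0.06],[[0,0,0.0015],0.08],[[0,0,0.002],0.1]]}}

```text
time: 9.25
eef_pos: [0.5628, 0.1996, 0.0472]
tcp_rot: [[0.998, -0.056, 0.003], [-0.056, -0.998, 0.0], [0.003, -0.001, -1.0]]
force: [3.4, 1.5, 0.5]
opening: 0.0372
```

```bash
python3 - <<'E'
from h import *
plan(.5612,.197,.0755,51)
E
```

```text
t 9.25 pos [0.5628 0.1996 0.0472] yaw -3.21 open 0.0372 F [3.4  1.55 0.53] M [ 0.198 -0.563  0.078] q6 0.19
shift [-0.0069  0.0132 -0.1417] turn -0.3012
```

Request:
{"name": "move_arm", "arguments": {"steps": [[[0,0,0.0005],0.02],[[0,0,0.001],0.04],[[0,0,0.0015],0.06],[[0,0,0.0015],0.06]]}}

```text
time: 9.65
eef_pos: [0.5636, 0.2006, 0.0471]
tcp_rot: [[0.971, -0.24, 0.005], [-0.24, -0.971, 0.002], [0.004, -0.004, -1.0]]
force: [5.3, 6.0, -1.0]
opening: 0.0386
```

```bash
python3 - <<'E'
from h import *
plan(.5612,.197,.0755,51)
E
```

```text
t 9.65 pos [0.5636 0.2006 0.0471] yaw -13.91 open 0.0386 F [ 5.29  5.99 -1.  ] M [ 0.949 -0.921  0.303] q6 0.38
shift [-0.0067  0.0201 -0.1419] turn -0.3606
```

Torque rose steeply (0.08 to 0.30 N·m) as the pads began to yield, so the nut is seated finger-tight. I'll open and lift.

Request:
{"name": "move_arm", "arguments": {"steps": [[[0,0,0],0.06],[[0,0,0],0.06],[[0,0,0],0.06],[[0,0,0],0.06],[[0,0,0],0.06],[[0,0,-0.2],0.06],[[0,0,-0.4],0.06],[[0,0,-0.65],0.06],[[0,0,-0.65],0.06],[[0,0,-0.65],0.06]], "fingers": 0}}

```text
time: 10.65
eef_pos: [0.5626, 0.1996, 0.178]
tcp_rot: [[0.909, -0.417, 0.003], [-0.417, -0.909, 0.0], [0.003, -0.002, -1.0]]
force: [-1.0, 0.6, -0.2]
opening: 0.0917
```

```bash
python3 - <<'E'
from h import *
# spanner: dir & grip
w=np.array([.166,-.986]); red=np.array([.3581,.2695]); org=red+.016*w; print('origin',org,'ring',org+.11*w)
# arm-frame offset seen at nut: camera (.5605,.1975) vs arm (.5625,.2)
plan(org[0]+.0015,org[1]+.002,.14,9.6)
E
```

```text
origin [0.360756 0.253724] ring [0.379016 0.145264]
t 10.65 pos [0.5626 0.1996 0.178 ] yaw -24.65 open 0.0917 F [-0.96  0.65 -0.22] M [-0.057  0.11  -0.028] q6 0.57
shift [-1.0281  0.163   0.1869] turn -0.1903
```

Request:
{"name": "move_arm", "arguments": {"steps": [[[-0.25,0.04,0],-0.04],[[-0.5,0.08,0],-0.08],[[-0.75,0.12,0],-0.12],[[-1,0.163,0.1],-0.16],[[-1,0.163,0.3],-0.19],[[-1,0.163,0.5],-0.19],[[-1,0.163,0.5],-0.19],[[-1,0.163,0.5],-0.19]]}}

```text
time: 11.45
eef_pos: [0.3652, 0.2529, 0.0756]
tcp_rot: [[0.986, 0.165, -0.003], [0.165, -0.986, -0.001], [-0.003, 0.001, -1.0]]
force: [-0.1, 0.8, 0.9]
opening: 0.0917
```

```bash
python3 - <<'E'
from h import *
plan(.362,.2557,-.002,9.6)
out=[]
for n in('top','scene'):
    im,d=grab(n); u,v=(371,207) if n=='top' else (377,216)
    out.append(cv2.resize(im[v-20:v+20,u-20:u+20],(400,400),interpolation=cv2.INTER_CUBIC))
    vv,uu=np.mgrid[:400,:640]; c,f=K(n)
    P=np.stack([(uu-c['cx'])/f*d,-(vv-c['cy'])/f*d,-d],-1)@np.array(c['orientation']).T+c['xyz']
    d0=np.load('pics/%s0.npz'%n)['d']; r=np.hypot(P[...,0]-.561,P[...,1]-.1975); m=(r<.014)&(r>.008)&(P[...,2]>.06)&(P[...,2]<.08); print(n,'nut top z',np.median(P[m][:,2]),'depth change mm',np.median(d[m]-d0[m])*1000)
save(np.hstack(out),'nut1')
tips()
E
```

```text
t 11.45 pos [0.3652 0.2529 0.0756] yaw 9.51 open 0.0917 F [-0.12  0.81  0.91] M [-0.027  0.061 -0.051] q6 0.17
shift [-0.0124 -0.0166  0.3882] turn -0.0005
top nut top z 0.0699792784427109 depth change mm 1.709938
scene nut top z 0.07169371812218817 depth change mm 1.9579828
finger -1 226 z low [0.0837 0.0859 0.088  0.0907 0.1104] t [-0.0639 -0.045 ]
finger 1 260 z low [0.0816 0.0832 0.0859 0.0883 0.112 ] t [0.0441 0.0614]
```

View pics/nut1.png

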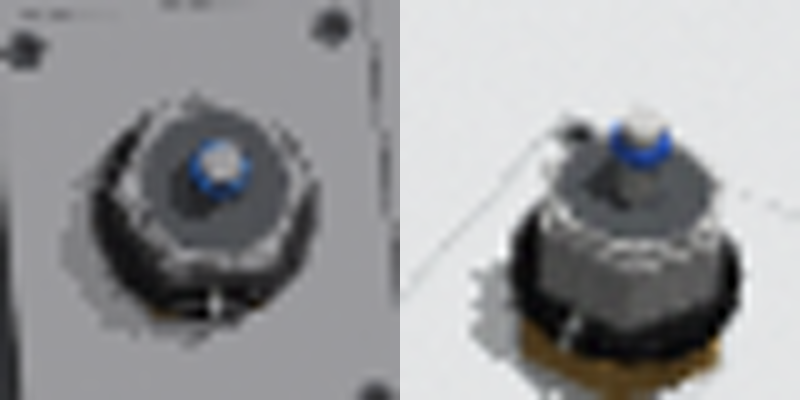

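The witness line is unmoved at (215,303) and (568,335), and the nut dropped about 1.8 mm, so it is seated with the collar undisturbed. Now I'll grasp the spanner.

Request:
{"name": "move_arm", "arguments": {"steps": [[[-0.012,-0.016,0.1],0],[[-0.012,-0.016,0.2],0],[[-0.012,-0.016,0.3],0],[[-0.012,-0.016,0.36],0],[[-0.012,-0.016,0.383],0],[[-0.012,-0.016,0.383],0],[[-0.012,-0.016,0.383],0],[[-0.012,-0.016,0.383],0]]}}

```text
time: 12.4
eef_pos: [0.3644, 0.2565, 0.0008]
tcp_rot: [[0.986, 0.165, 0.002], [0.165, -0.986, 0.001], [0.002, -0.0, -1.0]]
force: [-0.2, -0.4, 0.7]
opening: 0.0918
```

```bash
python3 - <<'E'
from h import *
plan(.362,.2557,-.002,9.6)
E
```

```text
t 12.4 pos [0.3644 0.2565 0.0008] yaw 9.52 open 0.0918 F [-0.16 -0.38  0.73] M [-0.07   0.042 -0.011] q6 0.17
shift [-0.0123  0.0019  0.0139] turn -0.0005
```

Request:
{"name": "move_arm", "arguments": {"steps": [[[0,0,0],0],[[0,0,0],0],[[0,0,0],0],[[0,0,0],0],[[0,0,0],0],[[0,0,0],0],[[0,0,0],0],[[0,0,0],0],[[0,0,0],0],[[0,0,0],0]], "fingers": 1, "grip_force": 40}}

```text
time: 13.4
eef_pos: [0.3634, 0.2561, -0.0002]
tcp_rot: [[0.986, 0.165, -0.0], [0.165, -0.986, -0.0], [-0.0, 0.0, -1.0]]
force: [-0.3, -0.5, -0.1]
opening: 0.0163
```

```bash
python3 - <<'E'
from h import *
plan(.362,.2557,-.002,9.6)
E
```

```text
t 13.4 pos [ 3.634e-01  2.561e-01 -2.000e-04] yaw 9.52 open 0.0163 F [-0.3  -0.53 -0.07] M [-0.045  0.027 -0.065] q6 0.17
shift [-0.0071  0.001   0.009 ] turn -0.0004
```

Request:
{"name": "move_arm", "arguments": {"steps": [[[0,0,-0.05],0],[[0,0,-0.15],0],[[0,0,-0.3],0],[[0,0,-0.45],0],[[0,0,-0.6],0],[[0,0,-0.6],0],[[0,0,-0.6],0],[[0,0,-0.6],0]]}}

```text
time: 14.2
eef_pos: [0.3621, 0.2557, 0.1182]
tcp_rot: [[0.986, 0.165, -0.003], [0.165, -0.986, -0.001], [-0.003, 0.001, -1.0]]
force: [-0.1, 0.3, -2.3]
opening: 0.0162
```

```bash
cat >> h.py <<'E'
def ringfit(zlo,zhi,cams=('top','scene'),save_as=None):
    """points of the held spanner in the tool frame (handle along tool +y)"""
    o=arm.get_obs(); R=np.array(o['tcp_rot']); c0=np.array(o['eef_pos']); out=[]
    for n in cams:
        im,d=grab(n); vv,uu=np.mgrid[:400,:640]; c,f=K(n)
        P=np.stack([(uu-c['cx'])/f*d,-(vv-c['cy'])/f*d,-d],-1)@np.array(c['orientation']).T+c['xyz']
        q=P[d>0]; rel=(q-c0)@R; x,y,z=rel[:,0],rel[:,1],q[:,2]
        m=(abs(x)<.045)&(y>.03)&(y<.16)&(z>zlo)&(z<zhi)
        r=m&(y>.088)
        if r.sum()<10: print(n,'few',m.sum()); continue
        cc,(w,h),a=cv2.minAreaRect((rel[r][:,:2]*1000).astype(np.float32)); ctr,rad=cv2.minEnclosingCircle((rel[r][:,:2]*1000).astype(np.float32))
        s=m&(y<.075); k=np.polyfit(y[s],x[s],1) if s.sum()>10 else [np.nan]*2
        zz=np.polyfit(y[m],z[m],1)
        print(n,'ring pts',r.sum(),'y',np.round(np.percentile(y[r],[0,1,99,100]),4),'x',np.round(np.percentile(x[r],[0,1,99,100]),4),'z med %.4f'%np.median(z[r]),'enc',np.round(ctr,1),round(rad,1),'shank slope %.3f x0 %.4f'%tuple(k),'tilt %.3f'%zz[0])
E
python3 - <<'E'
from h import *
plan(.4594,.161,.12,110.5)
ringfit(.09,.16)
im,d=grab('scene'); save(im[60:400,100:500],'lift')
E
```

```text
t 14.2 pos [0.3621 0.2557 0.1182] yaw 9.52 open 0.0162 F [-0.13  0.3  -2.34] M [-0.007  0.072  0.006] q6 0.17
shift [ 0.4016  0.5473 -0.0101] turn -0.5610
top few 6
scene ring pts 526 y [0.0883 0.0886 0.1389 0.1398] x [-0.0278 -0.0275  0.0241  0.025 ] z med 0.1307 enc [ -1.3 110.6] 29.6 shank slope 0.016 x0 -0.0040 tilt -0.004
```

View pics/lift.png

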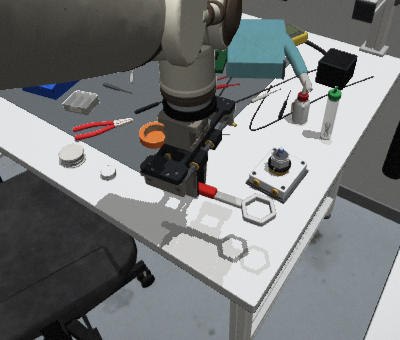

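The spanner is held level, ring at about (258,208) in the crop, centre about 109 mm ahead of the TCP. Now I'll carry it over the nut at the matching angle.

Request:
{"name": "move_arm", "arguments": {"steps": [[[0.04,0.055,0],-0.045],[[0.08,0.11,0],-0.09],[[0.12,0.165,0],-0.135],[[0.16,0.22,0],-0.18],[[0.2,0.275,0],-0.225],[[0.24,0.33,0],-0.27],[[0.28,0.385,0],-0.315],[[0.32,0.44,0],-0.36],[[0.36,0.5,0],-0.405],[[0.405,0.546,0],-0.45]]}}

```text
time: 15.35
eef_pos: [0.461, 0.1612, 0.1187]
tcp_rot: [[-0.015, 1.0, -0.002], [1.0, 0.015, -0.0], [-0.0, -0.002, -1.0]]
force: [-0.4, 1.0, -1.9]
opening: 0.0161
```

Request:
{"name": "move_arm", "arguments": {"steps": [[[0,0,0],-0.045],[[0,0,0],-0.09],[[0,0,0],-0.11],[[0,0,0],-0.11],[[0,0,0],-0.11],[[0,0,0],-0.11]]}}

```text
time: 15.95
eef_pos: [0.4611, 0.1618, 0.1194]
tcp_rot: [[-0.346, 0.938, -0.001], [0.938, 0.346, -0.0], [0.0, -0.001, -1.0]]
force: [-0.4, 0.3, -2.1]
opening: 0.0161
```

```bash
python3 - <<'E'
from h import *
plan(.4601,.1613,.09,110.5)
ringfit(.09,.16)
o=arm.get_obs();R=np.array(o['tcp_rot'])
for nm,a in(('scene cam axis',(.5602,.1968)),('arm axis',(.5622,.1995))): print(nm,(np.array([*a,0])-o['eef_pos'])@R)
out=[]
for n in('top','scene'):
    im,d=grab(n); u,v=map(int,pix(n,[.561,.197,.1])); out.append(cv2.resize(im[v-30:v+30,u-30:u+30],(400,400),interpolation=cv2.INTER_CUBIC))
save(np.hstack(out),'over')
E
```

```text
t 15.95 pos [0.4611 0.1618 0.1194] yaw 110.26 open 0.0161 F [-0.37  0.35 -2.05] M [0.05  0.031 0.001] q6 -1.83
shift [-0.0009 -0.0055  0.1472] turn -0.0013
top ring pts 264 y [0.0885 0.0888 0.1379 0.1408] x [-0.0253 -0.0244  0.027   0.0275] z med 0.1314 enc [  2.2 112.2] 28.5 shank slope -0.134 x0 0.0149 tilt 0.019
scene ring pts 28 y [0.088  0.088  0.0993 0.1002] x [-0.0041 -0.004   0.0203  0.0205] z med 0.1328 enc [ 8.2 94.5] 13.5 shank slope 0.007 x0 0.0018 tilt -0.041
scene cam axis [-0.00150744  0.10499844  0.11959521]
arm axis [0.0003319  0.10781035 0.11959443]
```

View pics/over.png

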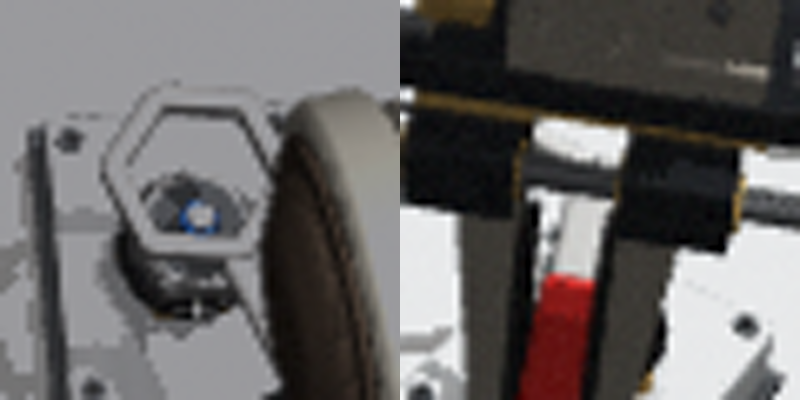

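```bash
cat > rf.py <<'E'
from h import *
from scipy.optimize import minimize
n='top'; vv,uu=np.mgrid[:400,:640]; c,f=K(n)
def plane(u,v,z): return np.array([onz(n,a,b,z)[:2] for a,b in zip(u,v)])
def axis():
    z=np.load('pics/top0.npz'); im=z['im'].astype(int)
    near=np.hypot(uu-372,vv-204)<6
    bl=near&(im[...,2]-im[...,0]>60); print('blue px',bl.sum())
    vs,us=np.nonzero(bl); p=plane(us,vs,.086); (x,y),r=cv2.minEnclosingCircle((p*1000).astype(np.float32)); return np.array([x,y])/1000,r
def ring(ztop):
    o=arm.get_obs(); R=np.array(o['tcp_rot']); im,d=grab(n)
    P=np.stack([(uu-c['cx'])/f*d,-(vv-c['cy'])/f*d,-d],-1)@np.array(c['orientation']).T+c['xyz']
    m=(d>0)&(abs(P[...,2]-ztop)<.008)&(np.hypot(P[...,0]-.561,P[...,1]-.2)<.045)&(im.astype(int).sum(2)>240)
    vs,us=np.nonzero(m); p=plane(us,vs,ztop)
    # fit annular hexagon (AF 38.4 inside, 52 outside), soft score over the mask and its complement
    g=np.hypot(uu-us.mean(),vv-vs.mean())<26; gv,gu=np.nonzero(g); q=plane(gu,gv,ztop); lab=m[g].astype(float)
    def hexd(q,cx,cy,a):
        e=a+np.pi/2+np.arange(3)*np.pi/3; return abs((q-[cx,cy])@np.array([np.cos(e),np.sin(e)])).max(0) if 0 else abs((q-[cx,cy])@np.stack([np.cos(e),np.sin(e)])).max(1)
    def cost(t):
        h=hexd(q,*t); s=1/(1+np.exp(-(h-.0192)/.0006))*1/(1+np.exp((h-.026)/.0006)); w=h<.0275; return ((s-lab)**2)[w].sum()/ (w.sum()) 
    psi=np.arctan2(R[1,1],R[0,1]); best=None
    for dx in(-.004,0,.004):
        for dy in(-.004,0,.004):
            r=minimize(cost,[p[:,0].mean()+dx,p[:,1].mean()+dy,psi],method='Nelder-Mead',options=dict(xatol=1e-5,fatol=1e-6,initial_simplex=np.array([[p[:,0].mean()+dx,p[:,1].mean()+dy,psi]]*4)+np.vstack([np.zeros(3),np.diag([.003,.003,.08])])))
            if best is None or r.fun<best.fun: best=r
    print('mask',m.sum(),'cost %.3f'%best.fun,'ring centre',best.x[:2],'handle ang',np.degrees(best.x[2]),'tool',np.degrees(psi))
    return best.x,R
if __name__=='__main__':
    a,r=axis(); print('axis',a,r)
    for z in(.1305,):
        x,R=ring(z); e=np.array([*(a-x[:2]),0]); print('needed shift world',e[:2],'tool units',(R.T@e)/.2)
E
python3 rf.py
```

```text
blue px 5
axis [0.56079596 0.19728296] 5.301194190979004
mask 269 cost 0.071 ring centre [0.56568698 0.20086591] handle ang 20.57104221277797 tool 20.295682248982658
needed shift world [-0.00489102 -0.00358295] tool units [-8.31992419e-03 -2.91508012e-02  9.31663982e-07]
```

Request:
{"name": "move_arm", "arguments": {"steps": [[[-0.006,-0.015,0.0],0],[[-0.006,-0.015,0.08],0],[[-0.006,-0.015,0.16],0],[[-0.006,-0.015,0.215],0],[[-0.006,-0.015,0.215],0],[[-0.006,-0.015,0.215],0],[[-0.006,-0.015,0.215],0]]}}

```text
time: 16.9
eef_pos: [0.4597, 0.1597, 0.0777]
tcp_rot: [[-0.347, 0.938, 0.002], [0.938, 0.347, 0.0], [-0.0, 0.002, -1.0]]
force: [0.3, 0.8, -1.4]
opening: 0.0158
```

```bash
python3 - <<'E'
from rf import *
plan(.4601,.1613,.07,110.5)
a=np.array([.5614,.1973])
x,R=ring(.088); e=np.array([*(a-x[:2]),0]); print('needed',e[:2],(R.T@e)/.2)
im,d=grab('top'); u,v=map(int,pix('top',[.561,.197,.08])); I=im[v-20:v+20,u-20:u+20]
save(cv2.resize(I,(600,600),interpolation=cv2.INTER_CUBIC),'near')
E
```

```text
t 16.9 pos [0.4597 0.1597 0.0777] yaw 110.32 open 0.0158 F [ 0.34  0.8  -1.35] M [ 0.035 -0.036  0.034] q6 -1.84
shift [0.0067 0.0046 0.0384] turn -0.0010
mask 266 cost 0.110 ring centre [0.56394325 0.19873553] handle ang 19.347251910166587 tool 20.315052413254236
needed [-0.00254325 -0.00143553] [-2.31634323e-03 -1.44171886e-02 -2.10932117e-05]
```

View pics/near.png

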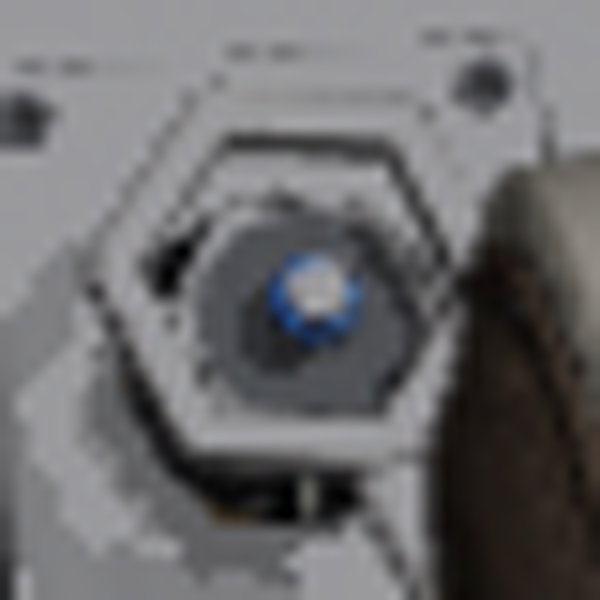

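Ring centre is about (302,275) and the tube tip about (316,287), at nearly the same height, so it needs roughly 2 mm back and 2 mm to the right; the fit agrees. I'll correct and lower slowly.

Request:
{"name": "move_arm", "arguments": {"steps": [[[-0.0043,-0.013,0.0],0],[[-0.0043,-0.013,0.02],0],[[-0.0043,-0.013,0.03],0],[[-0.0043,-0.013,0.04],0],[[-0.0043,-0.013,0.05],0],[[-0.0043,-0.013,0.06],0],[[-0.0043,-0.013,0.06],0]]}}

```text
time: 17.7
eef_pos: [0.4568, 0.158, 0.0647]
tcp_rot: [[-0.347, 0.938, -0.0], [0.938, 0.347, -0.0], [0.0, -0.0, -1.0]]
force: [-1.0, -0.5, 0.6]
opening: 0.0161
```

```bash
python3 -c "
from h import *
plan(.4572,.158,.048,110.5)"
```

```text
t 17.7 pos [0.4568 0.158  0.0647] yaw 110.32 open 0.0161 F [-0.96 -0.53  0.58] M [ 0.024 -0.002  0.009] q6 -1.84
shift [-0.0005  0.0018  0.0835] turn -0.0010
```

Request:
{"name": "move_arm", "arguments": {"steps": [[[0,0,0.01],0],[[0,0,0.015],0],[[0,0,0.02],0],[[0,0,0.02],0]]}}

```text
time: 18.1
eef_pos: [0.4574, 0.1579, 0.0607]
tcp_rot: [[-0.347, 0.938, 0.001], [0.938, 0.347, 0.0], [-0.0, 0.001, -1.0]]
force: [2.4, 0.3, -2.0]
opening: 0.016
```

```bash
python3 -c "
from h import *
plan(.4572,.158,.048,110.5)"
```

```text
t 18.1 pos [0.4574 0.1579 0.0607] yaw 110.30 open 0.0160 F [ 2.39  0.26 -1.97] M [-0.013 -0.401 -0.075] q6 -1.84
shift [ 0.0008 -0.0007  0.0635] turn -0.0011
```

It has engaged (a light sideways reaction, no vertical resistance). I'll continue down.

Request:
{"name": "move_arm", "arguments": {"steps": [[[0,0.004,0.01],0],[[0,0.004,0.02],0],[[0,0.004,0.03],0],[[0,0.004,0.04],0],[[0,0.004,0.05],0],[[0,0.004,0.058],0],[[0,0.004,0.058],0]]}}

```text
time: 18.8
eef_pos: [0.4576, 0.1582, 0.0491]
tcp_rot: [[-0.347, 0.938, 0.0], [0.938, 0.347, -0.0], [-0.0, 0.0, -1.0]]
force: [0.5, -2.2, 0.7]
opening: 0.0166
```

```bash
python3 -c "
from h import *
plan(.4572,.158,.048,110.5)"
```

```text
t 18.8 pos [0.4576 0.1582 0.0491] yaw 110.31 open 0.0166 F [ 0.53 -2.22  0.72] M [-0.197 -0.249 -0.081] q6 -1.84
shift [-0.0002 -0.0023  0.0055] turn -0.0010
```

Request:
{"name": "move_arm", "arguments": {"steps": [[[0,0,0.004],0],[[0,0,0.006],0],[[0,0,0.006],0],[[0,0,0.006],0]]}}

```text
time: 19.2
eef_pos: [0.4576, 0.1582, 0.0481]
tcp_rot: [[-0.347, 0.938, 0.0], [0.938, 0.347, -0.0], [-0.0, 0.0, -1.0]]
force: [0.2, -2.3, 1.7]
opening: 0.0159
```

```bash
python3 -c "
from h import *
plan(.4572,.158,.048,110.5)"
```

```text
t 19.2 pos [0.4576 0.1582 0.0481] yaw 110.32 open 0.0159 F [ 0.2  -2.34  1.66] M [-0.233 -0.311 -0.203] q6 -1.84
shift [-0.0004 -0.0023  0.0003] turn -0.0010
```

The spanner is down on the collar with about 4 N contact. Now I'll turn clockwise along the arc in small calls to find where it begins to drive.

Request:
{"name": "move_arm", "arguments": {"steps": [[[0.0145,0.0002,0],0.0083],[[0.029,0.0008,0],0.0167],[[0.029,0.0008,0],0.0167]]}}

```text
time: 19.5
eef_pos: [0.4559, 0.1633, 0.0481]
tcp_rot: [[-0.298, 0.954, 0.001], [0.954, 0.298, -0.001], [-0.001, 0.0, -1.0]]
force: [1.6, -5.1, 0.9]
opening: 0.0157
```

```bash
cat > st.py <<'E'
from h import *
def st(ax=(.5613,.1978)):
    o=arm.get_obs(); R=np.array(o['tcp_rot']); F=R.T@o['force']; M=o['moment']
    yaw=np.degrees(np.arctan2(R[1,0],R[0,0])); dl=np.array(ax)-o['eef_pos'][:2]
    print('t %.2f'%o['time'],'pos',np.round(o['eef_pos'],4),'psi_tool %.2f psi_pos %.2f r %.4f'%(yaw-90,np.degrees(np.arctan2(dl[1],dl[0])),np.hypot(*dl)),'Ftool(tan,rad,down)',np.round(F,2),'Mz %.3f'%M[2],'open %.4f'%o['opening'],'axis torque ~ %.3f'%(M[2]-F[0]*.111), 'q6 %.2f'%o['qpos'][5])
st()
E
python3 st.py
```

```text
t 19.50 pos [0.4559 0.1633 0.0481] psi_tool 17.36 psi_pos 18.13 r 0.1109 Ftool(tan,rad,down) [-5.38  0.01 -0.89] Mz -0.060 open 0.0157 axis torque ~ 0.537 q6 -1.78
```

Request:
{"name": "move_arm", "arguments": {"steps": [[[0.0145,0.0002,0],0.0083],[[0.029,0.0008,0],0.0167],[[0.029,0.0008,0],0.0167]]}}

```text
time: 19.8
eef_pos: [0.4543, 0.169, 0.0481]
tcp_rot: [[-0.248, 0.969, 0.0], [0.969, 0.248, -0.001], [-0.001, 0.0, -1.0]]
force: [0.9, -5.2, 0.9]
opening: 0.0157
```

```bash
python3 st.py
```

```text
t 19.80 pos [0.4543 0.169  0.0481] psi_tool 14.37 psi_pos 15.09 r 0.1108 Ftool(tan,rad,down) [-5.26 -0.39 -0.9 ] Mz -0.040 open 0.0157 axis torque ~ 0.545 q6 -1.71
```

Request:
{"name": "move_arm", "arguments": {"steps": [[[0.0145,0.0002,0],0.0083],[[0.029,0.0008,0],0.0167],[[0.029,0.0008,0],0.0167]]}}

```text
time: 20.1
eef_pos: [0.453, 0.1747, 0.048]
tcp_rot: [[-0.197, 0.98, 0.0], [0.98, 0.197, -0.001], [-0.001, 0.0, -1.0]]
force: [0.5, -4.8, -0.2]
opening: 0.0163
```

```bash
python3 st.py
```

```text
t 20.10 pos [0.453  0.1747 0.048 ] psi_tool 11.38 psi_pos 12.06 r 0.1107 Ftool(tan,rad,down) [-4.77 -0.41  0.25] Mz -0.094 open 0.0163 axis torque ~ 0.435 q6 -1.65
```

```bash
python3 - <<'E'
from h import *
z=np.load('pics/top0.npz')['im']; im,_=grab('top')
for nm,a in(('before',z),('now',im)):
    print(nm)
    for v in range(214,221): print(v,a[v,360:386].astype(int).mean(1).round().astype(int))
zs=np.load('pics/scene0.npz')['im']; im,_=grab('scene')
for nm,a in(('before',zs),('now',im)):
    print(nm)
    for v in range(224,234): print(v,a[v,364:396].astype(int).mean(1).round().astype(int))
E
```

```text
before
214 [125 100  56  22  21  19  25  45  47  49  48  51  54  53  53  53  49  36
  46  47  84 147 152 152 152 152]
215 [125 126  99  38  14  20  20  35  37  30  28  37  49  32  28  29  20  37
  47  84 146 151 152 152 152 151]
216 [123 126 100  94  55  16  21  21  13  12  12  13  88  30  11  19  49  33
  83 147 152 152 152 152 151 152]
217 [127 127 124 124  97  61  22  15  19  46  46  45 145  69  51  31  22  86
 147 152 152 151 152 152 152 151]
218 [126 125 126 125 123  97  54  42  41  28  15  14  96  41  48  93 146 150
 152 152 152 152 151 152 152 152]
219 [151 128 125 125 123 122  98  93  94  94  95  92  86  93  94 147 152 152
 152 152 152 151 152 152 152 152]
220 [152 151 150 151 126 149 126 123 122 123  99  93 147 150 150 152 152 152
 151 152 151 152 151 152 152 152]
now
214 [101  70 135 153 154 149 121  75  58  41  26  17  13  20  27  55  79 114
 141 143 145 145 146 147 147 148]
215 [101  71  91 142 153 154 153 153 153 152  71  21  14  37  42  39  76 107
 140 145 146 147 147 148 149 148]
216 [100  99  54  87 126 140 153 154 154 155  74  20  17  15  27  30  65  97
 129 146 148 
[... 2443 characters left out ...]
  12  15  18  16  18  12  21  16  19  19  20  21  35  35]
229 [158 130 120 119  97  33  14  14  15  15  15  18  22  23  25  27  32  35
  25  17  14  12  15  14  19  11  15  14  18  14  17  19]
230 [ 81  66  97 116  56  20  15  18  17  20  20  12  20  16  21  21  20  14
  25  44  37  26  13  14  19  15  12  16  12  15  15  15]
231 [43 42 53 52 25 19 14 17 14 12 17 19 18 19 19 19 15 17 19 24 17 18 21 38
 67 56 21  9 13 10 17 17]
232 [ 54  45  39  24  14  19  21  13  20  17  29  22  31  35  20  17  20  19
  15  20  13  11  12  56 135 202 204 178  78  22  15  16]
233 [ 50  48  51  28  23  23  17  19  13  15  30  35  35  37  35  33  18  14
  17  14  13   8  23 130 208 218 220 229 226 224 181 123]
```

Since psi=17.4° there has been a steady 0.54 N·m, so the nut and collar are being dragged. Drive contact was at about 18.2° (this matches the finger-grip estimate), so the target is about −41.8°. Continuing the arc.

Request:
{"name": "move_arm", "arguments": {"steps": [[[0.029,0.0008,0],0.0167],[[0.058,0.003,0],0.0333],[[0.0868,0.0068,0],0.05],[[0.1154,0.0121,0],0.0667],[[0.1436,0.0189,0],0.0833],[[0.1715,0.0272,0],0.1],[[0.1989,0.0369,0],0.1167],[[0.2257,0.048,0],0.1333],[[0.2485,0.0587,0],0.1478],[[0.2485,0.0587,0],0.1478]]}}

```text
time: 21.2
eef_pos: [0.4548, 0.2259, 0.048]
tcp_rot: [[0.262, 0.965, 0.0], [0.965, -0.262, -0.001], [-0.001, 0.0, -1.0]]
force: [2.0, -4.8, 0.7]
opening: 0.0159
```

```bash
python3 st.py
```

```text
t 21.20 pos [0.4548 0.2259 0.048 ] psi_tool -15.21 psi_pos -14.80 r 0.1102 Ftool(tan,rad,down) [-4.09  3.22 -0.75] Mz 0.003 open 0.0159 axis torque ~ 0.457 q6 -1.08
```

Request:
{"name": "move_arm", "arguments": {"steps": [[[0.029,0.0028,0],0.0167],[[0.058,0.006,0],0.0333],[[0.0868,0.0098,0],0.05],[[0.1154,0.0151,0],0.0667],[[0.1436,0.0219,0],0.0833],[[0.1715,0.0302,0],0.1],[[0.1989,0.0399,0],0.1167],[[0.2257,0.051,0],0.1333],[[0.2485,0.0617,0],0.1478],[[0.2485,0.0617,0],0.1478]]}}

```text
time: 22.2
eef_pos: [0.479, 0.2706, 0.0477]
tcp_rot: [[0.666, 0.746, -0.002], [0.746, -0.666, -0.0], [-0.001, -0.001, -1.0]]
force: [-1.0, -3.5, 2.0]
opening: 0.0164
```

```bash
python3 st.py
```

```text
t 22.20 pos [0.479  0.2706 0.0477] psi_tool -41.79 psi_pos -41.52 r 0.1099 Ftool(tan,rad,down) [-3.3   1.6  -1.99] Mz 0.147 open 0.0164 axis torque ~ 0.513 q6 -0.55
```

Reached. I'll back off into the middle of the play, then lift straight up.

Request:
{"name": "move_arm", "arguments": {"steps": [[[-0.029,0.0008,0],-0.0167],[[-0.058,0.003,0],-0.0333],[[-0.067,0.004,0],-0.039],[[-0.067,0.004,0],-0.039]]}}

```text
time: 22.6
eef_pos: [0.4705, 0.2603, 0.0476]
tcp_rot: [[0.572, 0.82, -0.001], [0.82, -0.572, 0.001], [-0.0, -0.002, -1.0]]
force: [0.5, 0.9, -2.2]
opening: 0.0162
```

```bash
python3 st.py
```

```text
t 22.60 pos [0.4705 0.2603 0.0476] psi_tool -34.89 psi_pos -34.54 r 0.1102 Ftool(tan,rad,down) [ 1.03 -0.14  2.19] Mz -0.001 open 0.0162 axis torque ~ -0.115 q6 -0.68
```

Request:
{"name": "move_arm", "arguments": {"steps": [[[0,0,-0.03],0],[[0,0,-0.06],0],[[0,0,-0.09],0],[[0,0,-0.12],0],[[0,0,-0.2],0],[[0,0,-0.3],0],[[0,0,-0.36],0],[[0,0,-0.36],0],[[0,0,-0.36],0]]}}

```text
time: 23.5
eef_pos: [0.4711, 0.2602, 0.1198]
tcp_rot: [[0.572, 0.82, -0.0], [0.82, -0.572, 0.0], [-0.0, -0.0, -1.0]]
force: [-0.3, 0.5, -1.5]
opening: 0.0158
```

```bash
python3 st.py; python3 -c "
from h import *
plan(.3634,.2561,.12,9.5)"
```

```text
t 23.50 pos [0.4711 0.2602 0.1198] psi_tool -34.89 psi_pos -34.67 r 0.1096 Ftool(tan,rad,down) [ 0.25 -0.5   1.54] Mz 0.011 open 0.0158 axis torque ~ -0.016 q6 -0.68
t 23.5 pos [0.4711 0.2602 0.1198] yaw 55.11 open 0.0158 F [-0.27  0.49 -1.54] M [-0.081 -0.01   0.011] q6 -0.68
shift [-0.3248 -0.4301 -0.001 ] turn 0.2534
```

Request:
{"name": "move_arm", "arguments": {"steps": [[[-0.06,-0.08,0],0.04],[[-0.12,-0.16,0],0.08],[[-0.18,-0.24,0],0.12],[[-0.24,-0.32,0],0.16],[[-0.3,-0.4,0],0.2],[[-0.325,-0.43,0],0.253],[[-0.325,-0.43,0],0.253],[[-0.325,-0.43,0],0.253]]}}

```text
time: 24.3
eef_pos: [0.3634, 0.2559, 0.1194]
tcp_rot: [[0.986, 0.169, -0.001], [0.169, -0.986, -0.0], [-0.001, 0.0, -1.0]]
force: [-0.5, 0.4, -2.0]
opening: 0.0164
```

```bash
python3 - <<'E'
from h import *
plan(.3634,.2561,.0,9.5)
out=[]
for n in('top','scene'):
    im,d=grab(n); u,v=(371,207) if n=='top' else (377,216)
    np.savez('pics/%s2.npz'%n,im=im,d=d)
    out.append(cv2.resize(im[v-20:v+20,u-20:u+20],(400,400),interpolation=cv2.INTER_CUBIC))
save(np.hstack(out),'nut2')
# predicted pixel (crop coords) of the line on the collar top rim/side for angle
for n,u0,v0 in(('top',371,207),('scene',377,216)):
    for ang in (180,150,120,110,115,125,130):
        a=np.radians(ang); u,v=pix(n,[.561+.024*np.cos(a),.1973+.024*np.sin(a),.046]); print(n,ang,round((u-u0+20.5)*10),round((v-v0+20.5)*10))
E
```

```text
t 24.3 pos [0.3634 0.2559 0.1194] yaw 9.74 open 0.0164 F [-0.47  0.43 -1.96] M [-0.02   0.064 -0.028] q6 0.17
shift [ 0.0006 -0.0011  0.597 ] turn 0.0013
top 180 217 322
top 150 159 313
top 120 113 277
top 110 103 261
top 115 108 269
top 125 120 285
top 130 126 292
scene 180 167 351
scene 150 123 317
scene 120 106 274
scene 110 108 260
scene 115 106 267
scene 125 107 281
scene 130 108 289
```

View pics/nut2.png

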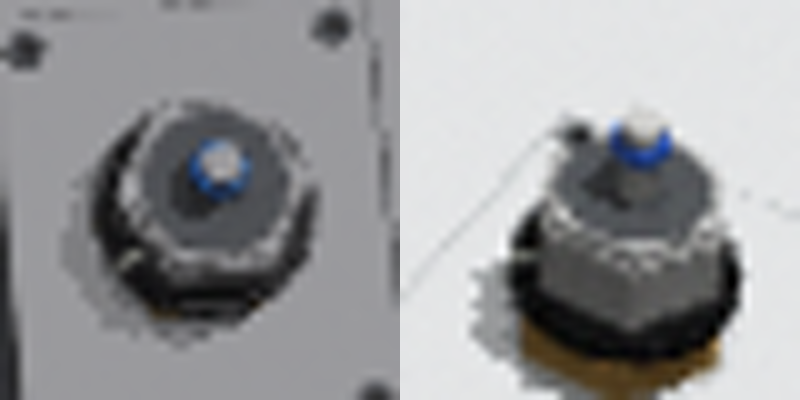

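```bash
python3 - <<'E'
from h import *
for n,u0,v0,pts in(('top',371,207,((215,300),(131,258))),('scene',377,216,((168,335),(125,255)))):
    for z in(.046,.048):
        c=[];A={'top':(.5616,.1973),'scene':(.5605,.1973)}[n]
        for (x,y) in pts:
            p=onz(n,u0-20+x/10-.5,v0-20+y/10-.5,z)[:2]-A; c.append((round(np.degrees(np.arctan2(p[1],p[0])),1),round(np.hypot(*p)*1000,1)))
        print(n,z,c)
# intensity check around line
for n,u0,v0,(bx,by),(nx,ny) in(('top',371,207,(215,300),(131,258)),('scene',377,216,(168,335),(125,255))):
    for f,(x,y) in(('0',(bx,by)),('2',(nx,ny))):
        a=np.load('pics/%s%s.npz'%(n,f))['im'].mean(2).round().astype(int); u=u0-20+x//10; v=v0-20+y//10; print(n,f,u,v); print(a[v-4:v+5,u-5:u+6])
E
```

```text
top 0.046 [(np.float64(-179.4), np.float64(19.9)), (np.float64(118.1), np.float64(18.7))]
top 0.048 [(np.float64(179.9), np.float64(20.3)), (np.float64(118.9), np.float64(19.1))]
scene 0.046 [(np.float64(174.4), np.float64(19.7)), (np.float64(102.6), np.float64(20.7))]
scene 0.048 [(np.float64(176.9), np.float64(21.3)), (np.float64(108.0), np.float64(20.4))]
top 0 372 217
[[ 98  77  90  92 102 126 128 128 129 105 104]
 [ 45  47  49  48  51  54  53  53  53  49  36]
 [ 35  37  30  28  37  49  32  28  29  20  37]
 [ 21  13  12  12  13  88  30  11  19  49  33]
 [ 15  19  46  46  45 145  69  51  31  22  86]
 [ 42  41  28  15  14  96  41  48  93 146 150]
 [ 93  94  94  95  92  86  93  94 147 152 152]
 [123 122 123  99  93 147 150 150 152 152 152]
 [151 151 126 125 149 151 152 151 152 151 152]]
top 2 364 212
[[126  53  23  41  51 127  98  83  81  80  52]
 [126  55  23  32  43 101  80 114  84  83  83]
 [126  76  28  20  32  46 100 130 117  86  83]
 [126 127  43  20  21  26  48  77 110 108  73]
 [125 128  67  27  70 118  57  45  89 128 152]
 [126 127  83  61  93  44  32  42 100  72  94]
 [126
[... 316 characters left out ...]
 49  98  35   5   9  23]
 [100  53  47  27   9  51  41  17  18  15  15]
 [102  51  46  44  37  72  22   8   8  14  18]
 [125  67  48  47  45  54  36  15   7   5   4]
 [139  97  82  63  49  45  46  48  47  50  41]
 [201 135  97  93  81  61  46  50  52  53  51]]
scene 2 369 221
[[213 225 229 230 229 154  65 114 151 199  92]
 [226 228 228 229 196  69  22 119  99 126 161]
 [229 230 227 228 116  28  18  74 125 111 100]
 [228 229 230 229  73  16  18  61  84  81  98]
 [229 229 228 230 120  99  70  63  74  73  76]
 [230 228 175 134  53  37  32  67  70  75  70]
 [178 168 153 102  27   8  17  68  74  73  70]
 [224 159 150 110  25  14  24  68  72  74  70]
 [229 160 151 145  64  20  13  31  56  71  73]]
```

The witness line went from (215,303) to (130,258) in the top view, about 61° and so one flat. Now I'll lay the spanner down where it was.

Request:
{"name": "move_arm", "arguments": {"steps": [[[0,0,0.15],0],[[0,0,0.3],0],[[0,0,0.42],0],[[0,0,0.5],0],[[0,0,0.56],0],[[0,0,0.58],0],[[0,0,0.593],0],[[0,0,0.597],0],[[0,0,0.597],0],[[0,0,0.597],0]]}}

```text
time: 25.4
eef_pos: [0.3642, 0.2563, 0.0013]
tcp_rot: [[0.986, 0.166, 0.001], [0.166, -0.986, 0.0], [0.001, -0.0, -1.0]]
force: [0.2, -0.5, -0.7]
opening: 0.0158
```

```bash
python3 -c "
from h import *
plan(.3634,.2561,.0,9.5)"
```

```text
t 25.4 pos [0.3642 0.2563 0.0013] yaw 9.58 open 0.0158 F [ 0.22 -0.51 -0.71] M [-0.021  0.081 -0.041] q6 0.17
shift [-0.004   0.0003  0.0063] turn 0.0004
```

Request:
{"name": "move_arm", "arguments": {"steps": [[[0,0,0.006],0],[[0,0,0.006],0],[[0,0,0.006],0]]}}

```text
time: 25.7
eef_pos: [0.3642, 0.2563, -0.0001]
tcp_rot: [[0.986, 0.166, 0.001], [0.166, -0.986, 0.0], [0.001, -0.0, -1.0]]
force: [0.4, 0.1, 1.1]
opening: 0.0159
```

Request:
{"name": "move_arm", "arguments": {"steps": [[[0,0,0],0],[[0,0,0],0],[[0,0,0],0],[[0,0,0],0],[[0,0,0],0],[[0,0,-0.1],0],[[0,0,-0.3],0],[[0,0,-0.6],0],[[0,0,-0.9],0],[[0,0,-0.9],0]], "fingers": 0}}

```text
time: 26.7
eef_pos: [0.366, 0.257, 0.1848]
tcp_rot: [[0.986, 0.166, 0.008], [0.166, -0.986, 0.003], [0.008, -0.002, -1.0]]
force: [0.8, 0.4, 0.0]
opening: 0.0917
```

Request:
{"name": "move_arm", "arguments": {"steps": [[[-0.1,-0.4,0],0],[[-0.1,-0.8,0],0],[[-0.1,-0.8,0],0],[[-0.1,-0.8,0],0],[[-0.1,-0.8,0],0]]}}

```text
time: 27.2
eef_pos: [0.3165, 0.4114, 0.1791]
tcp_rot: [[0.986, 0.169, -0.001], [0.169, -0.986, -0.001], [-0.001, 0.001, -1.0]]
force: [0.1, -0.9, -0.8]
opening: 0.0918
```

```bash
python3 - <<'E'
from h import *
plan(.3634,.2561,.0,9.5)
n='top'; im,d=grab(n); save(im[150:400,250:500],'end')
vv,uu=np.mgrid[:400,:640]; c,f=K(n)
P=np.stack([(uu-c['cx'])/f*d,-(vv-c['cy'])/f*d,-d],-1)@np.array(c['orientation']).T+c['xyz']
hsv=cv2.cvtColor(im,cv2.COLOR_RGB2HSV)
box=(P[...,0]>.28)&(P[...,0]<.45)&(P[...,1]>.05)&(P[...,1]<.4)&(d>0)
red=box&(hsv[...,1]>150)&((hsv[...,0]<10)|(hsv[...,0]>170)); q=P[red]; print('red',red.sum(),q.mean(0),'z',np.percentile(q[:,2],[5,50,95]))
m=box&(P[...,2]>.007)&(P[...,2]<.05)&(P[...,1]<.18); print('ring z',np.percentile(P[m][:,2],[5,50,95]),m.sum())
for t in('flux_bottle','parts_vial','tape_roll'): print(t,[(np.round(x['centre'],3),round(x['conf'],2)) for x in vision.search_frame(n,t)[:1]])
E
```

```text
t 27.2 pos [0.3165 0.4114 0.1791] yaw 9.74 open 0.0918 F [ 0.11 -0.93 -0.8 ] M [-0.074  0.08   0.033] q6 0.51
shift [0.1004 0.8048 0.8956] turn 0.0014
red 356 [0.36058022 0.27078629 0.01619498] z [0.01302156 0.01619945 0.01975936]
ring z [0.00863939 0.0120917  0.01519525] 261
flux_bottle [(array([0.753, 0.242, 0.058]), 0.75)]
parts_vial [(array([0.734, 0.169, 0.099]), 0.56)]
tape_roll [(array([0.514, 0.493, 0.024]), 0.75)]
```

View pics/end.png

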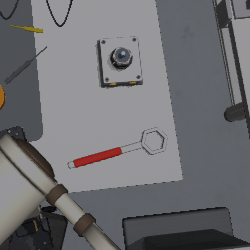

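The spanner lies flat, from (70,164) to its ring at (153,141), clear of the gripper, and the other things are in place. Handing in.

```bash
python3 -c "
from station import arm
print(arm.sign_off())"
```

```text
the job is handed in; nothing more can be done
None
```

The job is done and handed in at about 27 s of robot time, well inside the 72 s limit.

- **Finger-tightening:** I turned the nut about 65° clockwise with the fingers at 8 N. Torque then rose from about 0.08 to 0.30 N·m, and I stopped there. The nut had dropped about 1.8 mm and the collar's white line had not moved.
- **Tightening:** The ring went down over the nut to the collar with about 4 N of contact. I then turned it clockwise at a steady 0.45–0.55 N·m to a point 60° past where it began to drive the nut.
- **Laying down:** I lifted the spanner off and laid it back where it had been. It lies flat, the gripper is clear of everything, and the bottle, vial and tape are where they started.

**Checks that disagreed or were weak:**
- **Collar turn:** The top camera gave about 61–62°. The scene camera gave about 69–72°, but it saw the line almost edge-on, so I trusted the top camera.
- **Drive start:** I set the 60° from where the spanner began to drive, which I know only to about 1–2°.
- **Gripper height:** The fingertips were about 27 mm higher than the reported position implied. My first attempt to grip therefore closed above the nut, around the tube, without measurable force. I set heights from the depth images and contact forces after that.
- **Extra twist:** While opening the fingers after finger-tightening, I commanded about 11° more twist by mistake. Pictures taken afterwards showed the collar had not moved.

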